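# Make up two ship-in-a-bottle kits

### The job

Make up two ship kits on the felt boards, laying each part squarely over its own cream outline: the red hull, the white mast and the brass ship's wheel on the green board, the white hull and the cedar mast on the blue board. Hulls sit keel down and the wheel lies flat with its hub up; hulls and masts lie along their outlines, either way round. Leave the bottle, the pliers and the grey sea base where they are.

Things in the scene. Friction and masses are not known exactly. Their poses are not given: they have to be found in the camera images.
- green_board: fixed kit board, green felt, in mm: 130 (own x) x 184 (y), felt 8 above the desk; wooden rails 6 wide, top 16 above the desk, along both long edges (x = +/-62), none at y = +/-92. Origin: centre, at desk height. Flat cream outlines along own x, centred at: hull (0, -60), mast (0, 0), round wheel (0, 60). A part's origin goes over its point.
- blue_board: fixed kit board, blue felt, in mm: 130 (own x) x 184 (y), felt 8 above the desk; wooden rails 6 wide, top 16 above the desk, along both long edges (x = +/-62), none at y = +/-92. Origin: centre, at desk height. Flat cream outlines along own x, centred at: mast (0, -40), hull (0, 40). A part's origin goes over its point.
- red_hull: model ship hull, red all over with a brown deck strip and dark deckhouse; in mm: 72 long (own x: square stern -37, pointed bow +35), 24 wide (y; sides flat and parallel for x -37 to +20), deck 20 high, deckhouse (x -28 to -8, 10 wide) to 26; flat bottom, 30 g. Origin at the underside, z up; starts upright on the desk.
- white_hull: model ship hull, white all over with a brown deck strip and dark deckhouse; in mm: 72 long (own x: square stern -37, pointed bow +35), 24 wide (y; sides flat and parallel for x -37 to +20), deck 20 high, deckhouse (x -28 to -8, 10 wide) to 26; flat bottom, 30 g. Origin at the underside, z up; starts upright on the desk.
- cedar_mast: mast blank, bare orange-brown cedar, square bar lying along own x, in mm: 100 long (x -50 to +50), 12 x 12 thick, the last 18 at the +x end slimmer (9 x 9); 20 g. Origin at its middle, 6 above the surface it lies on. Either way round and any long face down will do.
- white_mast: mast blank, painted white, square bar lying along own x, in mm: 100 long (x -50 to +50), 12 x 12 thick, the last 18 at the +x end slimmer (9 x 9); 20 g. Origin at its middle, 6 above the surface it lies on. Either way round and any long face down will do.
- wheel: brass miniature ship's wheel lying flat, in mm: eight-spoked wheel 48 across and 6 thick, with an upright round hub 14 in diameter whose top is 28 above the underside (grip the hub); 60 g. Origin at the underside centre, z up along the hub.
- bottle: clear bulbous whisky bottle with a cork, lying along own y in a low wooden cradle (one piece), 227 mm long, 82 across, 91 high, on the far side of the boards; leave alone. Origin on the desk at the front edge of the cradle, 44 to the -x side of the bottle's axis, 110 from its foot.
- pliers: long-nosed steel pliers with dark red handles, lying along own x (nose to +x), about 152 mm long, 45 wide, 9 high; leave alone. Origin at the underside of the pivot.
- sea_base: painted sea base, slab of hardened grey clay with blue-grey waves, 100 (x) x 66 (y) x 12 high in mm; leave alone. Origin at the underside centre.

How it is judged:
By the outcome, as a careful person would: the job done as asked, in the order asked, and still so for the second after the job is handed in, with the robot touching nothing.
It also fails if it takes over 109 s, if anything falls off the work surface, if the arm or the gripper's body presses on something with over 40 N, if the wrist force passes 120 N, or if a joint passes its speed limit or range.

### The arm

A 6-joint arm with a two-finger parallel gripper is mounted at the origin on the work surface. World frame = base frame: x ahead of the robot, y to its left, z up, the work surface at z = 0. Lengths are in m, angles in rad, forces in N, time in s.
With the tool pointing down it reaches from about 0.3 to 0.775 m from the base axis. Payload 14.6 kg.
Tool frame: the origin (TCP) lies on the centre line of the jaws, within the pads' length; the fingertips stand 19 mm ahead of it and the grasp point (between the pads) is the TCP; y points along the fingers, x is the direction in which the jaws open and shut, and the axes are right-handed (so a half turn about y gives the same grasp; the last joint's range is limited). The gripper opens to 94 mm and grips with 3 to 60 N. Pads are 16 mm wide; open, the fingers measure 119 mm over their backs; the gripper's body (75 mm by 177 mm) begins 78 mm behind the grasp point.
Start: joints at [1.239, 0.3, 1.521, -0, 1.321, -0.067], TCP at [0.144, 0.531, 0.185] pointing down, gripper open.
Joint ranges: [-3.03, 3.03], [-0.79, 2.21], [0.23, 2.52], [-1.04, 4.18], [0, 3.07], [-2.55, 2.55]. Speed limits (rad/s): [2.22, 2.22, 2.57, 3.14, 3.14, 3.14].

### API

Orientations are given as [roll, pitch, yaw] about the fixed x, y, z axes, in that order (R = Rz(yaw) Ry(pitch) Rx(roll)).
In Python, from station import ctrl, optics gives the robot as it stands.
- The arm moves only by the tool jog_arm, never from a script. Its argument "targets" is a list of rows, each a list of 3 entries, a list of its own where there are three numbers: the finger opening in cm, from 0 to 9.4, then the shift along the tool's x, y, z in cm, then the turn about the tool's y in rad. A call has 1 to 10 rows; each row is the pose to reach, as a shift and turn from the pose commanded when the call began, along the tool's axes at that moment; what a row does not reach only later rows make up. A row lasts 1/10 s, in which the tool goes at most 50 mm and 8.59 degrees, less where a joint would pass 70% of its speed; a pose out of reach is approached as far as the arm can. A call with a gripper value outside its range is refused whole. The fingers move at their own pace and stop on an object; "grip_force" is the grip in N (left out, the last holds). Time passes only in rows, so rows that repeat a pose let the fingers close. It gives the time, the measured TCP pose, the force and the opening at its end, in the units of the state.
- ctrl.get_obs(): the state, without advancing time (a new reading comes with each control period).
- optics.camera(name): name is "scene" or "top"; returns a dict with "img" (420x560x3 uint8, red, green, blue), "range_z" (420x560 float32, m along the optical axis (not along the pixel's ray), 0 where there is no reading), "camera_matrix" (3x3 intrinsics, pixels), "world_to_cam" (4x4, takes a point from world to camera coordinates). Camera axes: x right, y up, looking along -z (the intrinsics and any distortion apply to the point x, -y, -z); pixel columns grow to the right and rows downward; lengths in m; the calibration is good to about 2 mm. A picture is of the moment at which its call begins.
- ctrl.hand_in(): hands the job in, once; it reports no verdict.
The state is a dict: "time_s": time; "qpos": joint angles; "joint_vel": joint speeds; "tau": joint torques, N m; "ee_pos": TCP position; "eef_rot": TCP orientation; "force": force on the tool from outside, world axes, zero at the start; "moment": the same for the moment, N m; "grip_width": finger opening in m.
Only numpy, scipy, OpenCV 4.12 (cv2) and the standard library are available. Lean on these libraries where they do the work, as an engineer would, in place of code of your own. Each camera call takes 0.05 s, during which the arm holds its last target. There are 200 camera calls.

## Working session

There is one attempt and no reset: what is moved stays moved. The work goes in short steps, Python scripts to look and compute and a tool call to move; the robot and the scene stay as the last step left them, time stands still between calls to the robot, and variables do not carry over. Pictures are saved under pics/ and viewed, about 12 in all and at most 16, crops included, and the job is handed in when it is done.

Besides the shell and the picture viewer there is one more tool, called after ">>>" as name(argument=value, ...), one argument or row to a line, values as JSON. jog_arm: Moves the arm, as the interface text tells. Its arguments: {"type":"object","properties":{"targets":{"type":"array","items":{"type":"array"}},"grip_force":{"type":"number"}},"required":["targets"]}

```bash
ls; mkdir -p pics; cat > h.py <<'E'
import numpy as np, cv2
from station import ctrl, optics
def save(c,n): cv2.imwrite('pics/'+n+'.png', c['img'][:,:,::-1])
def pts(c):
    K=c['camera_matrix'];z=c['range_z'];v,u=np.mgrid[:z.shape[0],:z.shape[1]]
    X=np.stack([(u-K[0,2])/K[0,0]*z,-(v-K[1,2])/K[1,1]*z,-z,np.ones_like(z)],-1)
    return (X@np.linalg.inv(c['world_to_cam']).T)[...,:3]
def ray(c,uv,h):
    "pixels -> world points on plane z=h"
    K=c['camera_matrix'];uv=np.atleast_2d(uv).astype(float);W=np.linalg.inv(c['world_to_cam'])
    d=np.stack([(uv[:,0]-K[0,2])/K[0,0],-(uv[:,1]-K[1,2])/K[1,1],-np.ones(len(uv))],-1)@W[:3,:3].T
    o=W[:3,3]; return o+d*((h-o[2])/d[:,2])[:,None]
E
python3 - <<'E'
from h import *
for n in('scene','top'):
    c=optics.camera(n);save(c,n+'0');print({k:v for k,v in c.items() if k not in('img','range_z')}, np.linalg.inv(c['world_to_cam'])[:3,3],c.keys())
print(ctrl.get_obs())
E
```

```text
pics
{'camera_matrix': array([[471.68876162,   0.        , 272.19018738],
       [  0.        , 471.68876162, 212.05819632],
       [  0.        ,   0.        ,   1.        ]]), 'world_to_cam': array([[-0.59001992,  0.80734977, -0.00792784,  0.36193622],
       [-0.48691933, -0.34797907,  0.80113678,  0.24500375],
       [ 0.64403887,  0.47654687,  0.59842879, -1.54264919],
       [ 0.        ,  0.        ,  0.        ,  1.        ]])} [1.32637269 0.52819169 0.72975354] dict_keys(['img', 'range_z', 'camera_matrix', 'world_to_cam'])
{'camera_matrix': array([[480.9249435 ,   0.        , 282.99825065],
       [  0.        , 480.9249435 , 211.85810095],
       [  0.        ,   0.        ,   1.        ]]), 'world_to_cam': array([[-0.01553637, -0.99983724, -0.00917122,  0.01919883],
       [ 0.98115606, -0.01701153,  0.19246662, -0.60730228],
       [-0.19259131, -0.00600816,  0.98126066, -0.95918135],
       [ 0.        ,  0.        ,  0.        ,  1.        ]])} [0.4114266  0.00310165 1.05826842] dict_keys(['img', 'range_z', 'camera_matrix', 'world_to_cam'])
{'time_s': 0.1, 'qpos': array([ 1.23937339e+00,  3.00437377e-01,  1.52151089e+00, -2.43060850e-05,
        1.32067120e+00, -6.66024278e-02]), 'joint_vel': array([-0.00084768, -0.00031235, -0.00173072,  0.00216887,  0.00178187,
       -0.00026013]), 'tau': array([ 1.03006954e-03, -5.32632172e+01, -3.53290057e+01,  7.09584542e-02,
        2.35468056e-02, -4.41026407e-05]), 'ee_pos': array([0.14388519, 0.53059022, 0.18473452]), 'eef_rot': array([-1.57075148e+00,  1.02610611e-03,  1.30598187e+00]), 'force': array([-0.19596044,  0.28898741, -0.55757448]), 'moment': array([ 0.0162365 , -0.00348623, -0.03724587]), 'grip_width': 0.09422190922684405}
```

View pics/top0.png

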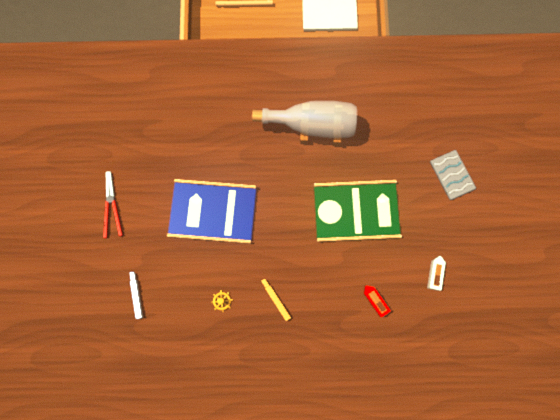

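View pics/scene0.png

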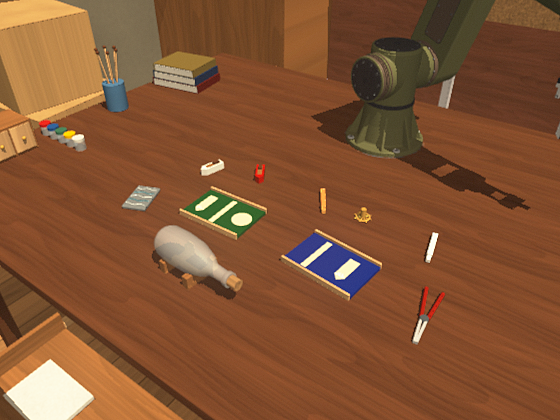

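The top view (up = +x, left = +y) shows the blue board at (212,211), green board (358,211), red hull (377,300), white hull (437,274), white mast (136,295), cedar mast (276,300), wheel (222,300). The bottle, pliers and base are all clear of these. Next I measure.

```bash
cat > meas.py <<'E'
from h import *
def blob(c,mask,uv,h,r=40):
    "mask component nearest uv -> centroid, minAreaRect on plane h (mm, deg)"
    m=mask.astype(np.uint8).copy(); w=np.zeros_like(m); w[max(uv[1]-r,0):uv[1]+r,max(uv[0]-r,0):uv[0]+r]=1; m*=w
    n,l,s,ce=cv2.connectedComponentsWithStats(m)
    i=1+np.argmax(s[1:,4]); v,u=np.nonzero(l==i)
    p=ray(c,np.c_[u,v],h)[:,:2]*1000
    (cx,cy),(a,b),t=cv2.minAreaRect(p.astype(np.float32))
    q=p-p.mean(0); U,S,V=np.linalg.svd(q,full_matrices=False); ax=V[0]
    pr=q@ax; skew=(pr**3).mean()/((pr**2).mean())**1.5
    return dict(n=len(p),cen=p.mean(0).round(1),rc=np.round((cx,cy),1),sz=np.round((a,b),1),rt=round(t,1),pca=round(np.degrees(np.arctan2(ax[1],ax[0]))%180,1),ext=np.round((pr.min(),pr.max()),1),skew=round(skew,2))
E
python3 - <<'E'
from meas import *
c=optics.camera('top');hsv=cv2.cvtColor(c['img'],cv2.COLOR_RGB2HSV);H,S,V=[hsv[...,i].astype(int) for i in range(3)]
P=pts(c);Z=P[...,2]
print('desk z',np.median(Z[330:400,100:450]),Z[330:400,100:450].std())
white=(S<90)&(V>150)
for n,m,uv,h,r in[('green',(H>45)&(H<85)&(S>80),(358,211),.008,60),('blue',(H>105)&(H<130)&(S>80),(212,211),.008,60),
 ('g wheel',white,(330,211),.008,18),('g mast',white,(357,211),.008,28),('g hull',white,(384,211),.008,25),
 ('b hull',white,(195,211),.008,25),('b mast',white,(231,211),.008,30)]:
    print(n,blob(c,m,uv,h,r))
print('hsv samples',[hsv[v,u].tolist() for u,v in[(384,215),(136,295),(276,300),(222,292),(377,305),(434,285)]])
for n,uv,h,r in[('red hull',(377,300),.02,25),('white hull',(437,274),.02,25),('white mast',(136,295),.012,35),('cedar',(276,300),.012,35),('wheel',(222,300),.006,18)]:
    m=(Z>h-.005)
    d=blob(c,m,uv,h,r); print(n,d)
    v,u=np.nonzero(m[uv[1]-r:uv[1]+r,uv[0]-r:uv[0]+r]); print('   zmax',Z[uv[1]-r:uv[1]+r,uv[0]-r:uv[0]+r].max())
I=cv2.resize(c['img'][240:330,100:460],None,fx=2.2,fy=2.2,interpolation=cv2.INTER_CUBIC)
cv2.imwrite('pics/crop1.png',I[:,:,::-1])
E
```

```text
desk z -0.0012902943892749708 0.06587935736248654
green {'n': 2881, 'cen': array([ 619.5, -155.2]), 'rc': array([ 619.4, -153.8]), 'sz': array([113.4, 182.2]), 'rt': 1.7, 'pca': np.float64(92.9), 'ext': array([-90.6,  93.4]), 'skew': np.float64(0.02)}
blue {'n': 3407, 'cen': array([623.4, 166.1]), 'rc': array([623.7, 167.5]), 'sz': array([184.5, 115.7]), 'rt': 84.3, 'pca': np.float64(83.7), 'ext': array([-93.4,  91.3]), 'skew': np.float64(-0.04)}
g wheel {'n': 441, 'cen': array([616.7, -93.9]), 'rc': array([616.7, -93.9]), 'sz': array([50.4, 51.4]), 'rt': 43.9, 'pca': np.float64(125.0), 'ext': array([-26.3,  26.4]), 'skew': np.float64(0.0)}
g mast {'n': 312, 'cen': array([ 618. , -153.8]), 'rc': array([ 618.3, -153.7]), 'sz': array([102.5,  15.3]), 'rt': 1.8, 'pca': np.float64(1.6), 'ext': array([-51.5,  51. ]), 'skew': np.float64(-0.02)}
g hull {'n': 374, 'cen': array([ 616.4, -213.7]), 'rc': array([ 618.1, -213.7]), 'sz': array([72.9, 26.9]), 'rt': 1.6, 'pca': np.float64(1.6), 'ext': array([-38.2,  34.7]), 'skew': np.float64(-0.03)}
b hull {'n': 422, 'cen': array([623.2, 208.4]), '
[... 889 characters left out ...]
}
   zmax 1.058268423809373
white mast {'n': 269, 'cen': array([439.8, 331.3]), 'rc': array([441.9, 331.7]), 'sz': array([99. , 13.5]), 'rt': 11.2, 'pca': np.float64(11.6), 'ext': array([-51.7,  47.4]), 'skew': np.float64(-0.05)}
   zmax 1.058268423809373
cedar {'n': 247, 'cen': array([426.2,  29.3]), 'rc': array([427.4,  30.6]), 'sz': array([98.9, 13. ]), 'rt': 33.3, 'pca': np.float64(32.4), 'ext': array([-51.2,  47.6]), 'skew': np.float64(-0.04)}
   zmax 1.058268423809373
wheel {'n': 240, 'cen': array([426.4, 146.9]), 'rc': array([425.2, 145. ]), 'sz': array([47.6, 45.1]), 'rt': 6.6, 'pca': np.float64(52.6), 'ext': array([-30.5,  24.6]), 'skew': np.float64(-0.18)}
   zmax 1.058268423809373
```

View pics/crop1.png

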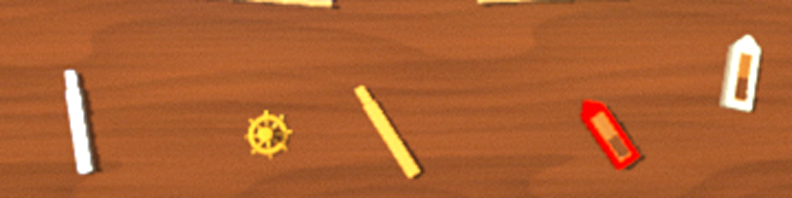

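The crop shows both hulls with their bows roughly towards +x and the masts with their slim ends towards +x. The wheel stands with its hub up. That's enough to start moving. I'll use an opening direction near yaw −90° throughout.

```bash
cat > go.py <<'E'
# usage: go.py x y z yawdeg (mm) ... -> shifts in cm + turn from current pose, for each waypoint
import sys; from h import *
o=ctrl.get_obs(); from scipy.spatial.transform import Rotation as R
r=R.from_euler('xyz',o['eef_rot']); yaw=o['eef_rot'][2]
print('t',round(o['time_s'],1),'pos',(o['ee_pos']*1000).round(1),'rpy',np.degrees(o['eef_rot']).round(1),'w',round(o['grip_width']*1000,1),'F',o['force'].round(1),'q',o['qpos'].round(2))
a=np.array(sys.argv[1:],float).reshape(-1,4)
for x,y,z,t in a:
    print((x,y,z,t),'->',(r.inv().apply(np.array([x,y,z])/1000-o['ee_pos'])*100).round(2),'turn',round(-((np.radians(t)-yaw)),3))
E
python3 go.py 450 200 150 -30  420.9 -184.6 100 -57
```

```text
t 0.1 pos [143.9 530.6 184.8] rpy [-90.    0.1  74.8] w 93.9 F [ 0.  -1.   0.3] q [ 1.24  0.3   1.52  0.    1.32 -0.07]
(np.float64(450.0), np.float64(200.0), np.float64(150.0), np.float64(-30.0)) -> [-23.89   3.5  -38.2 ] turn 1.83
(np.float64(420.9), np.float64(-184.6), np.float64(100.0), np.float64(-57.0)) -> [-61.77   8.53 -45.46] turn 2.301
```

>>> jog_arm(
  targets=[
    [5, [-23.9, 3.5, -38.2], 1.83],
    [5, [-23.9, 3.5, -38.2], 1.83],
    [5, [-23.9, 3.5, -38.2], 1.83],
    [5, [-23.9, 3.5, -38.2], 1.83],
    [5, [-23.9, 3.5, -38.2], 1.83],
    [5, [-23.9, 3.5, -38.2], 1.83],
    [5, [-23.9, 3.5, -38.2], 1.83],
    [5, [-23.9, 3.5, -38.2], 1.83],
    [5, [-61.8, 8.5, -45.5], 2.3],
    [5, [-61.8, 8.5, -45.5], 2.3],
  ],
  grip_force=15,
)

```text
time_s: 1.15
ee_pos: [0.4164, 0.1371, 0.141]
eef_rot: [-1.571, 0.001, -0.2]
force: [1.1, -0.4, 0.5]
grip_width: 0.0502
```

```bash
python3 go.py 420.9 -184.6 100 -57
```

```text
t 1.1 pos [416.4 137.1 141. ] rpy [-90.    0.  -11.5] w 50.2 F [ 1.1 -0.4  0.5] q [ 0.23  0.1   1.87 -0.    1.17  0.43]
(np.float64(420.9), np.float64(-184.6), np.float64(100.0), np.float64(-57.0)) -> [  6.84   4.1  -31.43] turn 0.795
```

>>> jog_arm(
  targets=[
    [5, [6.8, 4.1, -31], 0.78],
    [5, [6.8, 4.1, -31], 0.78],
    [5, [6.8, 4.1, -31], 0.78],
    [5, [6.8, 4.1, -31], 0.78],
    [5, [6.8, 4.1, -31], 0.78],
    [5, [6.8, 4.1, -31], 0.78],
    [5, [6.8, 4.1, -31], 0.78],
    [5, [6.8, 4.1, -31], 0.78],
    [5, [6.8, 4.1, -31], 0.78],
    [5, [6.8, 4.1, -31], 0.78],
  ],
)

```text
time_s: 2.15
ee_pos: [0.4234, -0.1772, 0.1007]
eef_rot: [-1.571, 0.0, -0.973]
force: [-0.4, -0.1, -0.4]
grip_width: 0.0501
```

```bash
python3 - <<'E'
from h import *
c=optics.camera('top');I=cv2.resize(c['img'][230:350,300:480],None,fx=4,fy=4,interpolation=cv2.INTER_CUBIC)
cv2.imwrite('pics/crop2.png',I[:,:,::-1])
E
python3 go.py 420.9 -184.6 100 -57 420.9 -184.6 22 -57 
```

```text
t 2.2 pos [ 423.5 -177.2  100.8] rpy [-90.   -0.  -55.7] w 49.5 F [ 0.2 -0.1 -0.7] q [-0.48  0.19  1.87  0.    1.08  0.5 ]
(np.float64(420.9), np.float64(-184.6), np.float64(100.0), np.float64(-57.0)) -> [ 0.46  0.08 -0.63] turn 0.022
(np.float64(420.9), np.float64(-184.6), np.float64(22.0), np.float64(-57.0)) -> [ 0.46  7.88 -0.64] turn 0.022
```

View pics/crop2.png

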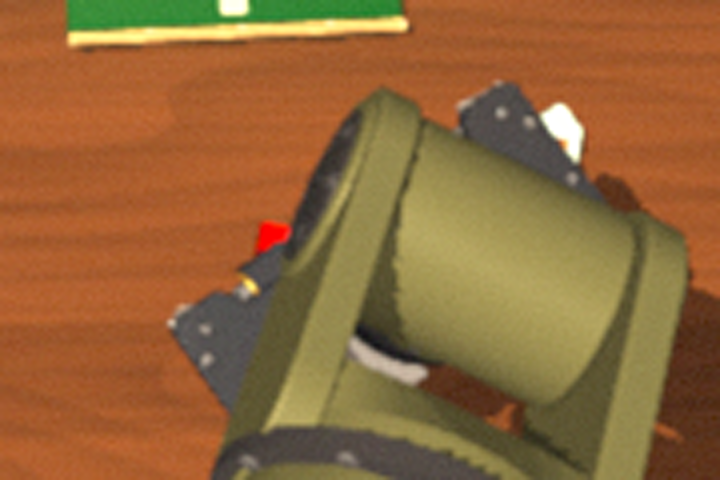

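The arm hides the hull from above; only its bow tip shows at crop (272,238). The pose agrees with the plan, so I'll descend and grip.

>>> jog_arm(
  targets=[
    [5, [0.46, 0.1, -0.63], 0.022],
    [5, [0.46, 4, -0.63], 0.022],
    [5, [0.46, 7.9, -0.63], 0.022],
    [5, [0.46, 7.9, -0.63], 0.022],
    [5, [0.46, 7.9, -0.63], 0.022],
    [1.5, [0.46, 7.9, -0.63], 0.022],
    [1.5, [0.46, 7.9, -0.63], 0.022],
    [1.5, [0.46, 7.9, -0.63], 0.022],
    [1.5, [0.46, 7.9, -0.63], 0.022],
    [1.5, [0.46, 7.9, -0.63], 0.022],
  ],
)

```text
time_s: 3.2
ee_pos: [0.4209, -0.1857, 0.0219]
eef_rot: [-1.571, -0.001, -0.996]
force: [-0.1, -0.4, -0.7]
grip_width: 0.0159
```

```bash
python3 go.py 420.9 -184.6 110 -57 615 -214 100 -88.4  615 -214 32 -88.4
```

```text
t 3.2 pos [ 420.9 -185.7   21.9] rpy [-90.   -0.  -57.1] w 15.9 F [-0.1 -0.4 -0.7] q [-0.5   0.32  1.92 -0.    0.9   0.5 ]
(np.float64(420.9), np.float64(-184.6), np.float64(110.0), np.float64(-57.0)) -> [-0.09 -8.81  0.07] turn -0.001
(np.float64(615.0), np.float64(-214.0), np.float64(100.0), np.float64(-88.4)) -> [12.93 -7.8  14.76] turn 0.547
(np.float64(615.0), np.float64(-214.0), np.float64(32.0), np.float64(-88.4)) -> [12.93 -1.   14.76] turn 0.547
```

The opening went to 15.9 mm, less than the hull's 24, so the hull isn't between the pads. I'll look before moving.

```bash
python3 - <<'E'
from h import *
c=optics.camera('scene');u,v=260,172
I=cv2.resize(c['img'][v-50:v+40,u-75:u+75],None,fx=5,fy=5,interpolation=cv2.INTER_CUBIC)
cv2.imwrite('pics/crop3.png',I[:,:,::-1])
E

```

```text
(no output)
```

View pics/crop3.png

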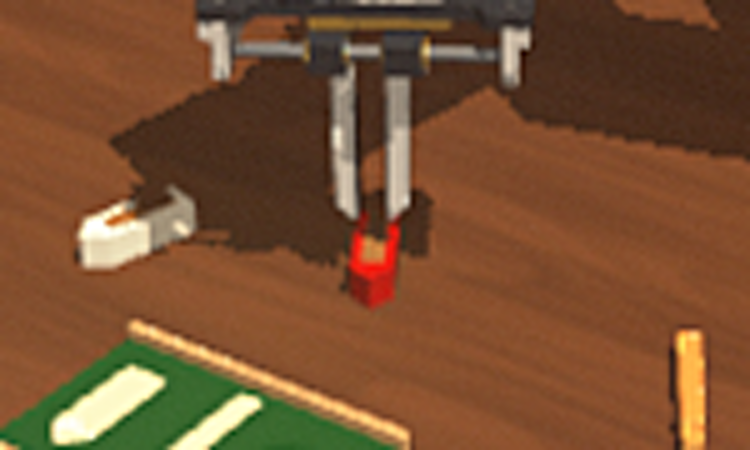

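```bash
cat >> h.py <<'E'
def proj(c,p):
    q=np.c_[np.atleast_2d(p),np.ones(len(np.atleast_2d(p)))]@c['world_to_cam'].T; K=c['camera_matrix']
    return np.c_[K[0,0]*q[:,0]/-q[:,2]+K[0,2], K[1,1]*-q[:,1]/-q[:,2]+K[1,2]]
E
python3 - <<'E'
from h import *
c=optics.camera('scene');t=np.array([.4209,-.1857,.0219])
f=lambda p:((proj(c,p)-[185,122])*5).round(0)
print('tcp,tip',f([t,t-[0,0,.019]]).tolist())
o=np.array([.4242,-.1824,0]);a=np.array([.839,.545,0]);print('bow,stern bottoms, tops',f([o+.035*a,o-.037*a,o+.035*a+[0,0,.02],o-.037*a+[0,0,.02]]).tolist())
hsv=cv2.cvtColor(c['img'],cv2.COLOR_RGB2HSV).astype(int);m=((hsv[...,0]<5)|(hsv[...,0]>174))&(hsv[...,1]>170)&(hsv[...,2]>90)
m[:,:230]=0;m[:,300:]=0;m[:150]=0;m[200:]=0
P=pts(c)[m]*1000;print(len(P),P.min(0).round(),P.max(0).round()); d=(P[:,:2]-o[:2]*1000)@a[:2];print('along',np.percentile(d,[1,50,99]).round(1),'z',np.percentile(P[:,2],[1,50,99]).round(1))
print(ctrl.get_obs()['grip_width'])
E

```

```text
tcp,tip [[372.0, 236.0], [373.0, 265.0]]
bow,stern bottoms, tops [[369.0, 307.0], [379.0, 239.0], [368.0, 276.0], [378.0, 210.0]]
100 [ 371. -233.   -2.] [ 455. -158.   23.]
along [-58.4  23.3  36.6] z [-2.1 16.7 21.5]
0.015187301266496353
```

```bash
python3 - <<'E'
from h import *
c=optics.camera('scene');P=pts(c)*1000;hsv=cv2.cvtColor(c['img'],cv2.COLOR_RGB2HSV).astype(int)
for y in (140,155,170,190,200,206,212):
  print(y,[(x,P[122+y//5,185+x//5].round(0).tolist(),c['img'][122+y//5,185+x//5].tolist()) for x in (335,343,350,390,400,408)])
c=optics.camera('top');T=pts(c)*1000
m=(T[...,2]>60)&(T[...,2]<200); m[:,:300]=0
q=T[m]; print(len(q)); print(np.histogram(q[:,2],bins=range(60,200,10)))
E

```

```text
140 [(335, [441.0, -194.0, 91.0], [195, 177, 155]), (343, [436.0, -194.0, 89.0], [193, 177, 156]), (350, [434.0, -189.0, 90.0], [138, 127, 113]), (390, [423.0, -170.0, 91.0], [190, 174, 155]), (400, [418.0, -166.0, 89.0], [205, 191, 167]), (408, [418.0, -163.0, 91.0], [186, 173, 150])]
155 [(335, [439.0, -196.0, 80.0], [151, 130, 113]), (343, [439.0, -192.0, 81.0], [170, 156, 138]), (350, [435.0, -188.0, 81.0], [133, 123, 110]), (390, [423.0, -169.0, 81.0], [208, 192, 171]), (400, [420.0, -165.0, 81.0], [205, 189, 167]), (408, [421.0, -161.0, 83.0], [194, 176, 156])]
170 [(335, [338.0, -278.0, -4.0], [148, 130, 113]), (343, [439.0, -193.0, 71.0], [209, 194, 170]), (350, [435.0, -189.0, 71.0], [185, 172, 153]), (390, [423.0, -170.0, 71.0], [207, 191, 170]), (400, [424.0, -163.0, 74.0], [202, 187, 168]), (408, [421.0, -161.0, 74.0], [179, 162, 143])]
190 [(335, [354.0, -266.0, -7.0], [128, 115, 101]), (343, [440.0, -193.0, 59.0], [208, 193, 170]), (350, [437.0, -188.0, 59.0], [187, 173, 155]), (390, [424.0, -169.0, 60.0], [213, 195, 174]), (400, [421.0, -165.0, 59.0], [205, 188, 168]),
[... 355 characters left out ...]
6.0, 2.0], [94, 74, 58]), (343, [436.0, -196.0, 47.0], [163, 146, 127]), (350, [436.0, -189.0, 49.0], [197, 183, 163]), (390, [424.0, -170.0, 49.0], [217, 201, 179]), (400, [424.0, -163.0, 52.0], [170, 154, 135]), (408, [421.0, -162.0, 51.0], [121, 102, 88])]
212 [(335, [381.0, -245.0, -1.0], [69, 41, 20]), (343, [377.0, -244.0, -2.0], [93, 71, 56]), (350, [434.0, -191.0, 44.0], [182, 170, 150]), (390, [423.0, -171.0, 46.0], [217, 199, 177]), (400, [423.0, -164.0, 48.0], [95, 69, 53]), (408, [351.0, -215.0, -5.0], [62, 33, 16])]
2585
(array([224, 478, 967,  62,   0,   0,   0,   1,   7,  61,  11, 286, 488]), array([ 60,  70,  80,  90, 100, 110, 120, 130, 140, 150, 160, 170, 180,
       190]))
```

Scene depth puts the fingertips at z≈44 mm, where the reported pose implies 3. The fingers closed above the deck: the reported z reads about 40 mm low, while x and y agree. I'll open, go down 25 mm, and measure again.

>>> jog_arm(
  targets=[
    [5, [0, 0, 0], 0],
    [5, [0, 0, 0], 0],
    [5, [0, 0, 0], 0],
    [5, [0, 0, 0], 0],
    [5, [0, 2.5, 0], 0],
    [5, [0, 2.5, 0], 0],
    [5, [0, 2.5, 0], 0],
    [5, [0, 2.5, 0], 0],
  ],
)

```text
time_s: 4.2
ee_pos: [0.4211, -0.1858, -0.0026]
eef_rot: [-1.57, -0.001, -0.996]
force: [-0.0, 0.2, 0.8]
grip_width: 0.0501
```

```bash
python3 - <<'E'
from h import *
c=optics.camera('scene');u,v=260,172
I=cv2.resize(c['img'][v-50:v+40,u-75:u+75],None,fx=5,fy=5,interpolation=cv2.INTER_CUBIC)
cv2.imwrite('pics/crop4.png',I[:,:,::-1])
P=pts(c)*1000
hsv=cv2.cvtColor(c['img'],cv2.COLOR_RGB2HSV).astype(int)
m=(hsv[...,1]<60)&(hsv[...,2]>140)&(P[...,2]<70)&(P[...,2]>8); m[:,:235]=0;m[:,290:]=0;m[:130]=0;m[195:]=0
n,l,s,ce=cv2.connectedComponentsWithStats(m.astype(np.uint8))
for i in range(1,n):
  if s[i,4]>8: q=P[l==i]; print(s[i],ce[i].round(1),'z',np.percentile(q[:,2],[0,3,10]).round(1),'xy',np.median(q[:,:2],0).round(1))
E
python3 go.py
```

```text
[246 157   4  16  49] [247.9 163.6] z [17.9 24.  25.5] xy [ 447.5 -205.3]
[269 157   4  16  61] [270.4 164.1] z [20.  23.1 28.5] xy [ 413.5 -152.2]
t 4.2 pos [ 421.1 -185.8   -2.6] rpy [-90.   -0.1 -57.1] w 49.7 F [ 0.  -0.3 -0.6] q [-0.5   0.37  1.93  0.    0.84  0.5 ]
```

View pics/crop4.png

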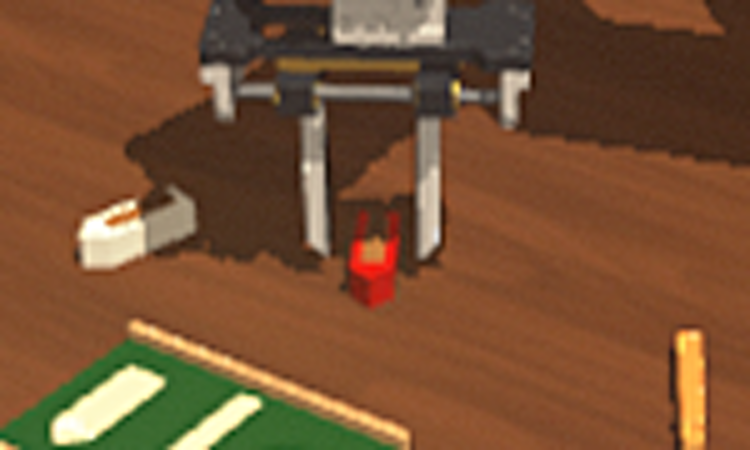

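The fingers now straddle the hull with tips at z≈18–20 mm, ending near crop row 257. The 40 mm offset is confirmed, so I'll go 14 mm further down and grip.

>>> jog_arm(
  targets=[
    [5, [0, 1.4, 0], 0],
    [5, [0, 1.4, 0], 0],
    [5, [0, 1.4, 0], 0],
    [1.5, [0, 1.4, 0], 0],
    [1.5, [0, 1.4, 0], 0],
    [1.5, [0, 1.4, 0], 0],
    [1.5, [0, 1.4, 0], 0],
    [1.5, [0, 1.4, 0], 0],
  ],
)

```text
time_s: 5.05
ee_pos: [0.4208, -0.1857, -0.0172]
eef_rot: [-1.571, -0.0, -0.996]
force: [-0.5, 1.0, 4.7]
grip_width: 0.0239
```

```bash
python3 go.py 421 -185.8 60 -57 615 -214 60 -88.4  615 -214 0 -88.4
```

```text
t 5.0 pos [ 420.8 -185.7  -17.2] rpy [-90.   -0.  -57.1] w 23.9 F [-0.5  1.   4.7] q [-0.5   0.4   1.94 -0.    0.81  0.5 ]
(np.float64(421.0), np.float64(-185.8), np.float64(60.0), np.float64(-57.0)) -> [ 0.02 -7.72  0.01] turn -0.001
(np.float64(615.0), np.float64(-214.0), np.float64(60.0), np.float64(-88.4)) -> [12.93 -7.71 14.76] turn 0.547
(np.float64(615.0), np.float64(-214.0), np.float64(0.0), np.float64(-88.4)) -> [12.93 -1.71 14.76] turn 0.547
```

>>> jog_arm(
  targets=[
    [1.5, [0, -4, 0], 0],
    [1.5, [0, -7.7, 0], 0],
    [1.5, [6, -7.7, 7], 0.25],
    [1.5, [12.9, -7.7, 14.8], 0.547],
    [1.5, [12.9, -7.7, 14.8], 0.547],
    [1.5, [12.9, -7.7, 14.8], 0.547],
    [1.5, [12.9, -7.7, 14.8], 0.547],
    [1.5, [12.9, -7.7, 14.8], 0.547],
    [1.5, [12.9, -7.7, 14.8], 0.547],
  ],
)

```text
time_s: 5.95
ee_pos: [0.6141, -0.2133, 0.0595]
eef_rot: [-1.572, 0.0, -1.542]
force: [-0.6, -0.0, -0.3]
grip_width: 0.0241
```

```bash
python3 - <<'E'
from h import *
c=optics.camera('scene')
cv2.imwrite('pics/crop5.png',cv2.resize(c['img'][120:270,130:330],None,fx=4,fy=4)[:,:,::-1])
E
python3 go.py 614.7 -214 -8.5 -88.35
```

```text
t 6.0 pos [ 614.2 -213.4   59.9] rpy [-90.    0.  -88.4] w 24.2 F [-0.2 -0.1  0.2] q [-0.39  0.64  1.33 -0.    1.17  1.15]
(np.float64(614.7), np.float64(-214.0), np.float64(-8.5), np.float64(-88.35)) -> [0.06 6.84 0.05] turn -0.001
```

View pics/crop5.png

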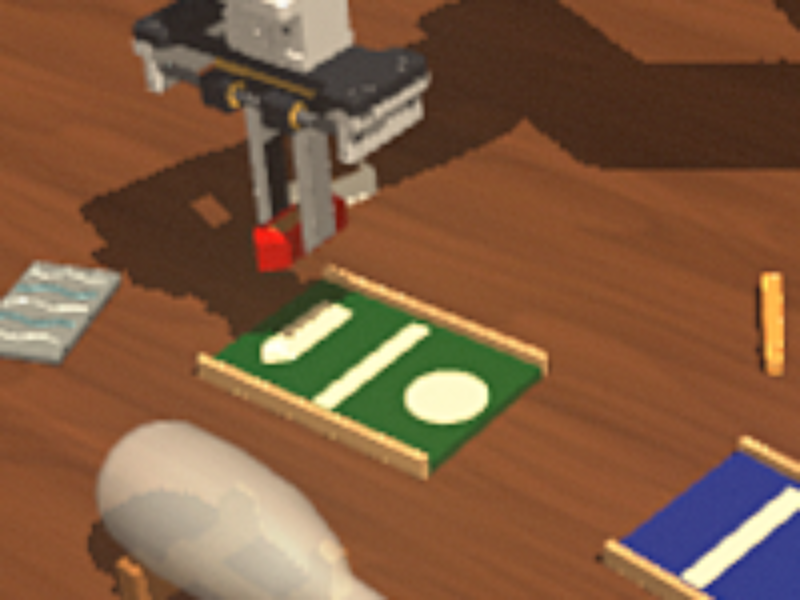

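The red hull is held level above its outline. I'll lower it and check the force before releasing.

>>> jog_arm(
  targets=[
    [1.5, [0.06, 3, 0.05], 0],
    [1.5, [0.06, 5.5, 0.05], 0],
    [1.5, [0.06, 6.2, 0.05], 0],
    [1.5, [0.06, 6.8, 0.05], 0],
    [1.5, [0.06, 6.8, 0.05], 0],
    [1.5, [0.06, 6.8, 0.05], 0],
  ],
)

```text
time_s: 6.6
ee_pos: [0.6161, -0.2143, -0.0071]
eef_rot: [-1.569, -0.001, -1.543]
force: [0.4, 0.6, -0.2]
grip_width: 0.0242
```

```bash
python3 - <<'E'
from h import *
c=optics.camera('scene')
P=pts(c)*1000;hsv=cv2.cvtColor(c['img'],cv2.COLOR_RGB2HSV).astype(int);m=((hsv[...,0]<5)|(hsv[...,0]>174))&(hsv[...,1]>170)&(hsv[...,2]>90)
m[:,:180]=0;m[:,280:]=0;m[:150]=0;m[240:]=0
q=P[m];print(len(q),'x',np.percentile(q[:,0],[2,98]),'z',np.percentile(q[:,2],[2,10,90,98]).round(1))
E
python3 go.py
```

```text
106 x [587.35429519 654.31459042] z [11.9 14.5 29.9 31.2]
t 6.7 pos [ 616.1 -214.3   -7.1] rpy [-89.9  -0.  -88.4] w 24.0 F [-0.4  0.2 -0.5] q [-0.39  0.72  1.36  0.    1.06  1.15]
```

>>> jog_arm(
  targets=[
    [1.5, [0, 0.15, -0.15], 0],
    [1.5, [0, 0.22, -0.15], 0],
    [1.5, [0, 0.22, -0.15], 0],
    [3.6, [0, 0.22, -0.15], 0],
    [3.6, [0, 0.22, -0.15], 0],
    [3.6, [0, 0.22, -0.15], 0],
    [3.6, [0, -3, -0.15], 0],
    [5, [0, -7.5, -0.15], 0],
    [5, [0, -7.5, -0.15], 0],
    [5, [0, -7.5, -0.15], 0],
  ],
)

```text
time_s: 7.65
ee_pos: [0.6144, -0.2142, 0.0674]
eef_rot: [-1.569, -0.001, -1.543]
force: [-0.8, 0.4, -0.2]
grip_width: 0.0497
```

```bash
python3 go.py 450 0 90 -88  441.9 331.7 60 -78.6
```

```text
t 7.7 pos [ 614.4 -214.2   67.4] rpy [-89.9  -0.  -88.4] w 49.7 F [-0.8  0.4 -0.2] q [-0.39  0.63  1.33  0.    1.18  1.15]
(np.float64(450.0), np.float64(0.0), np.float64(90.0), np.float64(-88.0)) -> [-21.87  -2.3  -15.84] turn -0.007
(np.float64(441.9), np.float64(331.7), np.float64(60.0), np.float64(-78.6)) -> [-55.05   0.68 -15.73] turn -0.171
```

>>> jog_arm(
  targets=[
    [4, [-21.9, -2, -15.8], -0.05],
    [4, [-21.9, -2, -15.8], -0.05],
    [4, [-21.9, -2, -15.8], -0.05],
    [4, [-21.9, -2, -15.8], -0.05],
    [4, [-21.9, -2, -15.8], -0.05],
    [4, [-55, 0, -15.7], -0.17],
    [4, [-55, 0, -15.7], -0.17],
    [4, [-55, 0, -15.7], -0.17],
    [4, [-55, 0, -15.7], -0.17],
    [4, [-55, 0, -15.7], -0.17],
  ],
)

```text
time_s: 8.65
ee_pos: [0.4466, 0.235, 0.0706]
eef_rot: [-1.573, -0.0, -1.373]
force: [0.8, -1.2, 0.3]
grip_width: 0.0402
```

>>> jog_arm(
  targets=[
    [4, [-4, 0, 0], 0],
    [4, [-4, 0, 0], 0],
    [4, [-4, 0, 0], 0],
    [4, [-4, 0, 0], 0],
  ],
)

```text
time_s: 9.05
ee_pos: [0.4397, 0.2713, 0.0711]
eef_rot: [-1.572, -0.001, -1.374]
force: [-0.1, 0.8, -0.5]
grip_width: 0.0399
```

```bash
python3 go.py 441.9 331.7 60 -78.6 441.9 331.7 -15 -78.6
```

```text
t 9.1 pos [439.7 271.3  71.1] rpy [-90.1  -0.  -78.7] w 39.9 F [-0.1  0.8 -0.5] q [ 0.48  0.35  1.73 -0.    1.05  1.86]
(np.float64(441.9), np.float64(331.7), np.float64(60.0), np.float64(-78.6)) -> [-5.88  1.11  1.4 ] turn -0.002
(np.float64(441.9), np.float64(331.7), np.float64(-15.0), np.float64(-78.6)) -> [-5.88  8.61  1.41] turn -0.002
```

>>> jog_arm(
  targets=[
    [4, [-5.9, 1, 1.4], 0],
    [4, [-5.9, 1, 1.4], 0],
    [4, [-5.9, 5, 1.4], 0],
    [4, [-5.9, 7.5, 1.4], 0],
    [4, [-5.9, 8.2, 1.4], 0],
    [4, [-5.9, 8.6, 1.4], 0],
    [4, [-5.9, 8.6, 1.4], 0],
    [4, [-5.9, 8.6, 1.4], 0],
  ],
)

```text
time_s: 9.85
ee_pos: [0.4428, 0.3331, -0.0129]
eef_rot: [-1.569, 0.001, -1.373]
force: [1.1, 0.4, 0.7]
grip_width: 0.0401
```

```bash
python3 - <<'E'
from h import *
c=optics.camera('scene')
cv2.imwrite('pics/crop6.png',cv2.resize(c['img'][130:290,130:490],None,fx=2.2,fy=2.2,interpolation=cv2.INTER_CUBIC)[:,:,::-1])
E
python3 go.py
```

```text
t 9.9 pos [442.7 333.2 -13. ] rpy [-89.9   0.  -78.7] w 39.8 F [ 0.4 -0.2  0.3] q [0.58 0.55 1.67 0.   0.91 1.95]
```

View pics/crop6.png

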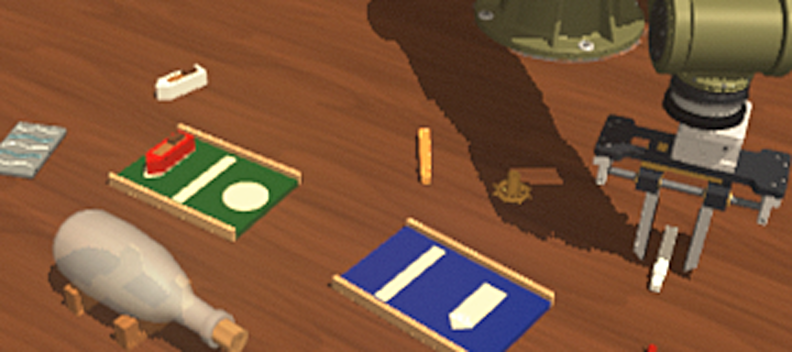

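The fingers straddle the white mast, with tips at crop (645,255) and (692,270). Cream shows past the red hull's bow at (150,172), so I'll check that from above. Gripping the mast now.

>>> jog_arm(
  targets=[
    [4, [0.1, 0.2, 0], 0],
    [4, [0.1, 0.2, 0], 0],
    [0.6, [0.1, 0.2, 0], 0],
    [0.6, [0.1, 0.2, 0], 0],
    [0.6, [0.1, 0.2, 0], 0],
    [0.6, [0.1, 0.2, 0], 0],
    [0.6, [0.1, 0.2, 0], 0],
  ],
)

```text
time_s: 10.6
ee_pos: [0.4422, 0.332, -0.0162]
eef_rot: [-1.571, -0.0, -1.373]
force: [-1.0, 0.8, 0.8]
grip_width: 0.012
```

```bash
python3 - <<'E'
from meas import *
c=optics.camera('top');hsv=cv2.cvtColor(c['img'],cv2.COLOR_RGB2HSV);H,S,V=[hsv[...,i].astype(int) for i in range(3)]
Z=pts(c)[...,2]
print('red hull',blob(c,Z>.023,(384,211),.028,24))
print('red mask',blob(c,((H<5)|(H>174))&(S>150),(384,211),.028,24))
white=(S<90)&(V>150); print('cream left',blob(c,white&(Z<.013),(384,211),.008,25))
E
python3 go.py
```

```text
red hull {'n': 335, 'cen': array([ 613.4, -212.1]), 'rc': array([ 616.1, -212.4]), 'sz': array([71.9, 25.9]), 'rt': 1.6, 'pca': np.float64(0.9), 'ext': array([-38.6,  33.1]), 'skew': np.float64(-0.06)}
red mask {'n': 111, 'cen': array([ 610.7, -211.8]), 'rc': array([ 613.9, -212.5]), 'sz': array([67.2, 23.3]), 'rt': 2.0, 'pca': np.float64(178.9), 'ext': array([-36.8,  29.9]), 'skew': np.float64(-0.13)}
cream left {'n': 64, 'cen': array([ 596.7, -159.8]), 'rc': array([ 605.4, -161.1]), 'sz': array([ 4.4, 76.8]), 'rt': 87.4, 'pca': np.float64(179.3), 'ext': array([-47.2,  29.6]), 'skew': np.float64(-0.54)}
t 10.7 pos [442.2 332.  -16.2] rpy [-90.   -0.  -78.7] w 11.4 F [0.9 0.3 1.3] q [ 0.58  0.56  1.68 -0.    0.91  1.95]
```

```bash
python3 go.py 442 332 70 -78.6 619.5 -154.5 70 -88.35
```

```text
t 10.7 pos [442.2 332.  -16.2] rpy [-90.   -0.  -78.7] w 11.4 F [0.9 0.3 1.3] q [ 0.58  0.56  1.68 -0.    0.91  1.95]
(np.float64(442.0), np.float64(332.0), np.float64(70.0), np.float64(-78.6)) -> [-0.   -8.62 -0.02] turn -0.001
(np.float64(619.5), np.float64(-154.5), np.float64(70.0), np.float64(-88.35)) -> [51.19 -8.62  7.82] turn 0.169
```

>>> jog_arm(
  targets=[
    [0.6, [0, -4, 0], 0],
    [0.6, [0, -8.6, 0], 0],
    [0.6, [51.2, -8.6, 7.8], 0.17],
    [0.6, [51.2, -8.6, 7.8], 0.17],
    [0.6, [51.2, -8.6, 7.8], 0.17],
    [0.6, [51.2, -8.6, 7.8], 0.17],
    [0.6, [51.2, -8.6, 7.8], 0.17],
    [0.6, [51.2, -8.6, 7.8], 0.17],
    [0.6, [51.2, -8.6, 7.8], 0.17],
    [0.6, [51.2, -8.6, 7.8], 0.17],
  ],
)

```text
time_s: 11.65
ee_pos: [0.5793, -0.0459, 0.0699]
eef_rot: [-1.571, 0.0, -1.543]
force: [1.2, 0.1, 0.3]
grip_width: 0.0124
```

```bash
python3 go.py 619.5 -154.5 70 -88.35
```

```text
t 11.7 pos [579.3 -45.9  69.9] rpy [-90.    0.  -88.4] w 12.4 F [1.2 0.1 0.3] q [-0.14  0.48  1.55  0.    1.11  1.4 ]
(np.float64(619.5), np.float64(-154.5), np.float64(70.0), np.float64(-88.35)) -> [ 1.096e+01 -1.000e-02  3.710e+00] turn -0.001
```

>>> jog_arm(
  targets=[
    [0.6, [9.5, 0, 3.2], 0],
    [0.6, [9.5, 0, 3.2], 0],
    [0.6, [9.5, 0, 3.2], 0],
    [0.6, [9.5, 0, 3.2], 0],
    [0.6, [9.5, 0, 3.2], 0],
  ],
)

```text
time_s: 12.15
ee_pos: [0.6133, -0.137, 0.0697]
eef_rot: [-1.571, 0.0, -1.542]
force: [0.0, 0.4, -0.6]
grip_width: 0.0115
```

```bash
python3 go.py 619.5 -154.5 -8 -88.35
```

```text
t 12.2 pos [ 613.3 -137.    69.7] rpy [-90.    0.  -88.4] w 11.5 F [ 0.   0.4 -0.6] q [-0.28  0.58  1.4   0.    1.16  1.26]
(np.float64(619.5), np.float64(-154.5), np.float64(-8.0), np.float64(-88.35)) -> [1.77 7.77 0.57] turn -0.0
```

>>> jog_arm(
  targets=[
    [0.6, [1.77, 0, 0.57], 0],
    [0.6, [1.77, 3, 0.57], 0],
    [0.6, [1.77, 6, 0.57], 0],
    [0.6, [1.77, 7, 0.57], 0],
    [0.6, [1.77, 7.5, 0.57], 0],
    [0.6, [1.77, 7.5, 0.57], 0],
    [0.6, [1.77, 7.5, 0.57], 0],
  ],
)

```text
time_s: 12.85
ee_pos: [0.6206, -0.1554, -0.0037]
eef_rot: [-1.569, -0.001, -1.543]
force: [0.4, 0.4, 1.0]
grip_width: 0.0114
```

```bash
python3 go.py 619.5 -154.5 -8 -88.35
```

```text
t 12.8 pos [ 620.6 -155.4   -3.7] rpy [-89.9  -0.  -88.4] w 11.4 F [0.4 0.4 1. ] q [-0.3   0.69  1.4   0.    1.04  1.24]
(np.float64(619.5), np.float64(-154.5), np.float64(-8.0), np.float64(-88.35)) -> [-0.09  0.43 -0.1 ] turn -0.001
```

>>> jog_arm(
  targets=[
    [0.6, [-0.09, 0.25, -0.1], 0],
    [0.6, [-0.09, 0.42, -0.1], 0],
    [0.6, [-0.09, 0.42, -0.1], 0],
    [0.6, [-0.09, 0.42, -0.1], 0],
  ],
)

```text
time_s: 13.25
ee_pos: [0.6191, -0.1545, -0.0084]
eef_rot: [-1.57, -0.0, -1.543]
force: [-2.2, 1.1, 6.7]
grip_width: 0.0117
```

>>> jog_arm(
  targets=[
    [2.6, [0, 0, 0], 0],
    [2.6, [0, 0, 0], 0],
    [2.6, [0, 0, 0], 0],
    [2.6, [0, -3, 0], 0],
    [4, [0, -8, 0], 0],
    [4, [0, -8, 0], 0],
    [4, [0, -8, 0], 0],
    [4, [0, -8, 0], 0],
  ],
)

```text
time_s: 14.05
ee_pos: [0.6182, -0.1545, 0.0694]
eef_rot: [-1.573, 0.001, -1.543]
force: [-0.1, -0.6, -0.1]
grip_width: 0.0397
```

```bash
python3 go.py 426.4 146 80 -88 426.4 146 -8 -88
```

```text
t 14.1 pos [ 618.2 -154.5   69.4] rpy [-90.1   0.  -88.4] w 39.7 F [-0.1 -0.6 -0.1] q [-0.3   0.6   1.37 -0.    1.18  1.24]
(np.float64(426.4), np.float64(146.0), np.float64(80.0), np.float64(-88.0)) -> [-30.57  -1.01 -18.34] turn -0.007
(np.float64(426.4), np.float64(146.0), np.float64(-8.0), np.float64(-88.0)) -> [-30.56   7.79 -18.32] turn -0.007
```

Contact force 6.7 N at reported z −8.4 shows the mast was seated before release. Next, locate the hub and check the mast.

>>> jog_arm(
  targets=[
    [4, [-30, -1, -16], -0.007],
    [4, [-30, -1, -16], -0.007],
    [4, [-30, -1, -16], -0.007],
    [4, [-30, -1, -16], -0.007],
    [4, [-14, -1, -14], -0.007],
    [4, [-14, -1, -14], -0.007],
    [4, [-14, -1, -14], -0.007],
  ],
)

```text
time_s: 14.75
ee_pos: [0.4742, -0.019, 0.0802]
eef_rot: [-1.572, 0.0, -1.537]
force: [0.1, -1.0, 0.3]
grip_width: 0.0403
```

```bash
python3 - <<'E'
from meas import *
c=optics.camera('top');hsv=cv2.cvtColor(c['img'],cv2.COLOR_RGB2HSV);H,S,V=[hsv[...,i].astype(int) for i in range(3)]
Z=pts(c)[...,2];m=(H>18)&(H<32)&(S>120)&(V>110)
print('rim',blob(c,m&(Z<.012),(222,300),.006,20))
print('hub',blob(c,(Z>.02)&(Z<.05),(222,300),.028,12))
print('mast',blob(c,(Z>.0155)&(Z<.03),(357,211),.02,13))
v,u=np.nonzero(((S<90)&(V>150)&(Z>.013)&(Z<.03))[170:250,345:370]);p=ray(c,np.c_[u+345,v+170],.02)[:,:2]*1000
print('mast white',cv2.minAreaRect(p.astype(np.float32)),len(p))
cv2.imwrite('pics/crop7.png',cv2.resize(c['img'][170:320,190:420],None,fx=3.4,fy=3.4,interpolation=cv2.INTER_CUBIC)[:,:,::-1])
E
python3 go.py 426.4 146 80 -88
```

```text
rim {'n': 162, 'cen': array([426.6, 146.8]), 'rc': array([427.8, 144. ]), 'sz': array([43. , 40.3]), 'rt': 89.1, 'pca': np.float64(158.5), 'ext': array([-21.5,  21.8]), 'skew': np.float64(-0.0)}
hub {'n': 38, 'cen': array([426. , 145.6]), 'rc': array([426. , 145.8]), 'sz': array([12. , 13.2]), 'rt': 44.4, 'pca': np.float64(108.4), 'ext': array([-7.1,  6.8]), 'skew': np.float64(-0.04)}
mast {'n': 143, 'cen': array([ 615.2, -152.6]), 'rc': array([ 615.6, -152.6]), 'sz': array([56.9, 13. ]), 'rt': 3.1, 'pca': np.float64(2.1), 'ext': array([-28.8,  27.9]), 'skew': np.float64(-0.0)}
mast white ((612.6387939453125, -152.4490509033203), (107.98238372802734, 13.002832412719727), 2.165713310241699) 253
t 14.8 pos [475.1 -18.9  80.3] rpy [-90.    0.  -88.1] w 40.0 F [ 0.   1.1 -0.2] q [-0.12  0.26  1.84  0.    1.04  1.42]
(np.float64(426.4), np.float64(146.0), np.float64(80.0), np.float64(-88.0)) -> [-16.65   0.03  -4.32] turn -0.002
```

View pics/crop7.png

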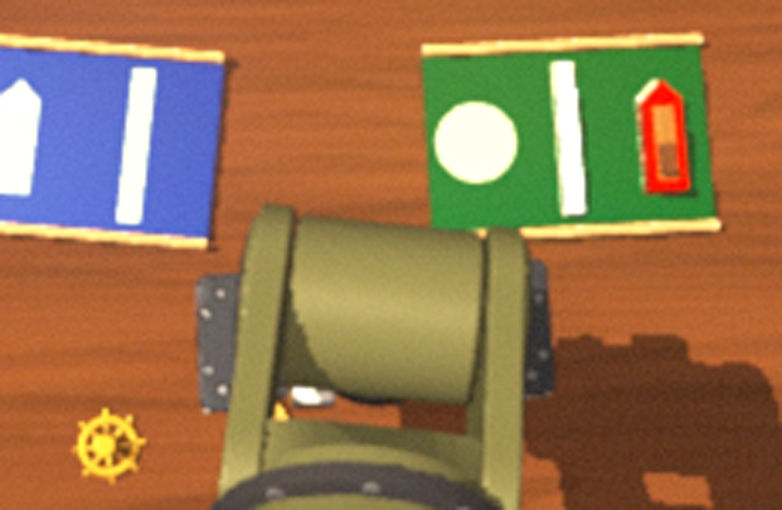

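The wheel hub is at (426,146) mm and the white mast covers its outline. The red hull at crop (662,138) shows cream on its left and bow. I'll measure its edges.

```bash
python3 - <<'E'
from meas import *
c=optics.camera('top');I=c['img'].astype(int)
for v in (200,206,212,218): print(v,[tuple(I[v,u]) for u in range(375,396)])
r=lambda u,v,h:(ray(c,(u,v),h)[0]*1000).round(1)
print(r(377,212,.008),r(395,212,.008))
s=optics.camera('scene');save(s,'s8');cv2.imwrite('pics/crop8.png',cv2.resize(s['img'][180:250,170:275],None,fx=7,fy=7,interpolation=cv2.INTER_CUBIC)[:,:,::-1])
E
```

```text
200 [(np.int64(63), np.int64(141), np.int64(56)), (np.int64(119), np.int64(169), np.int64(89)), (np.int64(218), np.int64(192), np.int64(126)), (np.int64(236), np.int64(157), np.int64(108)), (np.int64(252), np.int64(70), np.int64(42)), (np.int64(255), np.int64(22), np.int64(0)), (np.int64(255), np.int64(27), np.int64(0)), (np.int64(255), np.int64(39), np.int64(0)), (np.int64(255), np.int64(39), np.int64(0)), (np.int64(255), np.int64(48), np.int64(0)), (np.int64(255), np.int64(41), np.int64(0)), (np.int64(255), np.int64(55), np.int64(0)), (np.int64(255), np.int64(57), np.int64(0)), (np.int64(255), np.int64(32), np.int64(0)), (np.int64(255), np.int64(21), np.int64(0)), (np.int64(236), np.int64(67), np.int64(23)), (np.int64(89), np.int64(95), np.int64(41)), (np.int64(51), np.int64(119), np.int64(46)), (np.int64(50), np.int64(134), np.int64(50)), (np.int64(56), np.int64(134), np.int64(53)), (np.int64(56), np.int64(137), np.int64(53))]
206 [(np.int64(55), np.int64(138), np.int64(51)), (np.int64(70), np.int64(140), np.int64(56)), (np.int64(152), np.int64(139), np.int64(74)), (np.int64(195),
[... 2045 characters left out ...]
p.int64(3), np.int64(0)), (np.int64(255), np.int64(28), np.int64(0)), (np.int64(250), np.int64(99), np.int64(36)), (np.int64(198), np.int64(113), np.int64(50)), (np.int64(167), np.int64(95), np.int64(49)), (np.int64(178), np.int64(101), np.int64(58)), (np.int64(178), np.int64(98), np.int64(48)), (np.int64(186), np.int64(102), np.int64(50)), (np.int64(250), np.int64(74), np.int64(25)), (np.int64(255), np.int64(19), np.int64(0)), (np.int64(255), np.int64(43), np.int64(0)), (np.int64(152), np.int64(71), np.int64(32)), (np.int64(59), np.int64(86), np.int64(42)), (np.int64(48), np.int64(111), np.int64(46)), (np.int64(52), np.int64(133), np.int64(52))]
[ 613.6 -199.3    8. ] [ 612.9 -239.1    8. ]
```

View pics/crop8.png

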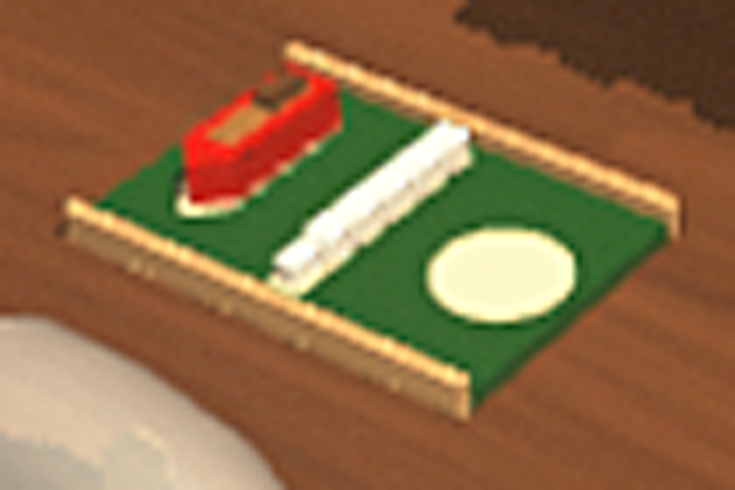

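The red hull sits about 2–3 mm short in x and y, and the mast is within about 1–2 mm. I'll aim the next placings +2 mm in x and +1.5 mm in y, and nudge the hull later if it needs it. Now the wheel.

>>> jog_arm(
  targets=[
    [4, [-16.6, 0, -4.3], 0],
    [4, [-16.6, 0, -4.3], 0],
    [4, [-16.6, 0, -4.3], 0],
    [4, [-16.6, 0, -4.3], 0],
    [4, [-16.6, 0, -4.3], 0],
    [4, [-16.6, 4, -4.3], 0],
    [4, [-16.6, 6, -4.3], 0],
    [4, [-16.6, 6, -4.3], 0],
    [4, [-16.6, 6, -4.3], 0],
  ],
  grip_force=20,
)

```text
time_s: 15.8
ee_pos: [0.4269, 0.1453, 0.0209]
eef_rot: [-1.571, -0.0, -1.537]
force: [0.3, -0.8, 0.9]
grip_width: 0.04
```

```bash
python3 go.py 426.4 146 -7.5 -88
```

```text
t 15.8 pos [426.9 145.3  20.9] rpy [-90.   -0.  -88.1] w 40.0 F [ 0.3 -0.8  0.9] q [ 0.25  0.31  1.95 -0.    0.89  1.78]
(np.float64(426.4), np.float64(146.0), np.float64(-7.5), np.float64(-88.0)) -> [-0.07  2.84 -0.05] turn -0.001
```

>>> jog_arm(
  targets=[
    [4, [-0.07, 1.5, -0.05], 0],
    [4, [-0.07, 2.5, -0.05], 0],
    [4, [-0.07, 2.8, -0.05], 0],
    [4, [-0.07, 2.8, -0.05], 0],
    [0.8, [-0.07, 2.8, -0.05], 0],
    [0.8, [-0.07, 2.8, -0.05], 0],
    [0.8, [-0.07, 2.8, -0.05], 0],
    [0.8, [-0.07, 2.8, -0.05], 0],
    [0.8, [-0.07, 2.8, -0.05], 0],
  ],
)

```text
time_s: 16.7
ee_pos: [0.4258, 0.1466, -0.0071]
eef_rot: [-1.57, 0.0, -1.536]
force: [-0.9, -0.5, 3.6]
grip_width: 0.0135
```

```bash
python3 go.py 426.4 146 60 -88 618.5 -92.4 60 -88 618.5 -92.4 3 -88
```

```text
t 16.7 pos [425.8 146.6  -7.1] rpy [-90.   0. -88.] w 13.5 F [-0.9 -0.5  3.6] q [ 0.25  0.36  1.96 -0.    0.82  1.79]
(np.float64(426.4), np.float64(146.0), np.float64(60.0), np.float64(-88.0)) -> [ 0.06 -6.71  0.06] turn -0.0
(np.float64(618.5), np.float64(-92.4), np.float64(60.0), np.float64(-88.0)) -> [24.55 -6.71 18.42] turn -0.0
(np.float64(618.5), np.float64(-92.4), np.float64(3.0), np.float64(-88.0)) -> [24.55 -1.01 18.42] turn -0.0
```

>>> jog_arm(
  targets=[
    [0.8, [0, -4, 0], 0],
    [0.8, [0, -6.7, 0], 0],
    [0.8, [24.5, -6.7, 18.4], 0],
    [0.8, [24.5, -6.7, 18.4], 0],
    [0.8, [24.5, -6.7, 18.4], 0],
    [0.8, [24.5, -6.7, 18.4], 0],
    [0.8, [24.5, -6.7, 18.4], 0],
    [0.8, [24.5, -6.7, 18.4], 0],
    [0.8, [24.5, -6.7, 18.4], 0],
    [0.8, [24.5, -6.7, 18.4], 0],
  ],
)

```text
time_s: 17.7
ee_pos: [0.618, -0.0928, 0.0587]
eef_rot: [-1.572, 0.0, -1.538]
force: [0.3, 0.6, -1.6]
grip_width: 0.013
```

```bash
python3 go.py 618.5 -92.4 1 -88
```

```text
t 17.7 pos [618.  -92.8  58.7] rpy [-90.1   0.  -88.1] w 13.0 F [ 0.3  0.6 -1.6] q [-0.21  0.59  1.42  0.    1.14  1.33]
(np.float64(618.5), np.float64(-92.4), np.float64(1.0), np.float64(-88.0)) -> [-0.03  5.77  0.06] turn -0.002
```

>>> jog_arm(
  targets=[
    [0.8, [0, 3, 0], 0],
    [0.8, [0, 4.8, 0], 0],
    [0.8, [0, 5.4, 0], 0],
    [0.8, [0, 5.4, 0], 0],
    [0.8, [0, 5.4, 0], 0],
  ],
)

```text
time_s: 18.2
ee_pos: [0.6184, -0.0914, 0.0068]
eef_rot: [-1.57, -0.0, -1.535]
force: [-1.0, -0.1, -0.3]
grip_width: 0.0129
```

```bash
python3 go.py 618.5 -92.4 1 -88
python3 - <<'E'
from h import *
s=optics.camera('scene');cv2.imwrite('pics/crop9.png',cv2.resize(s['img'][150:250,170:290],None,fx=6,fy=6,interpolation=cv2.INTER_CUBIC)[:,:,::-1])
E
```

```text
t 18.2 pos [618.4 -91.4   6.8] rpy [-89.9  -0.  -88. ] w 12.9 F [-1.  -0.1 -0.3] q [-0.21  0.65  1.45 -0.    1.04  1.33]
(np.float64(618.5), np.float64(-92.4), np.float64(1.0), np.float64(-88.0)) -> [0.1  0.58 0.  ] turn 0.001
```

View pics/crop9.png

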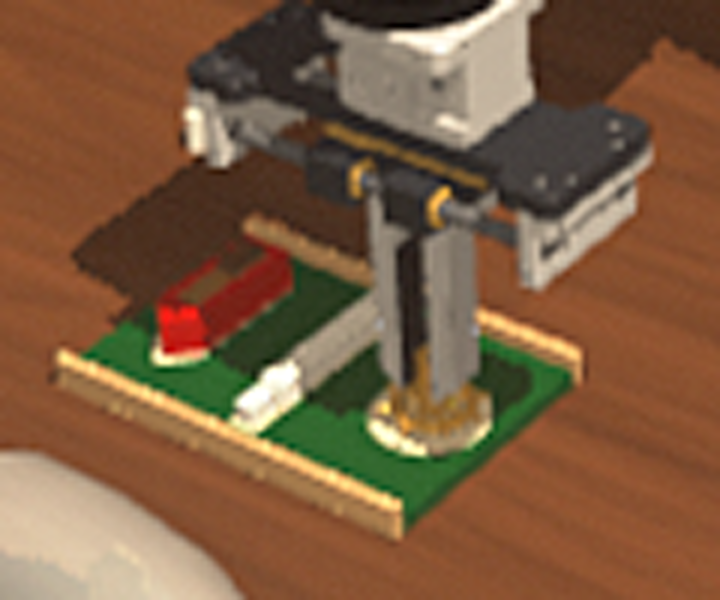

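The wheel hangs about 5 mm above its disc and is centred. Lowering and releasing.

>>> jog_arm(
  targets=[
    [0.8, [0.1, 0.3, 0], 0],
    [0.8, [0.1, 0.6, 0], 0],
    [0.8, [0.1, 0.6, 0], 0],
    [0.8, [0.1, 0.6, 0], 0],
    [2.6, [0.1, 0.6, 0], 0],
    [2.6, [0.1, 0.6, 0], 0],
    [2.6, [0.1, 0.6, 0], 0],
    [2.6, [0.1, -3, 0], 0],
    [4, [0.1, -8, 0], 0],
    [4, [0.1, -8, 0], 0],
  ],
)

```text
time_s: 19.25
ee_pos: [0.6211, -0.0935, 0.0923]
eef_rot: [-1.561, -0.002, -1.536]
force: [0.9, 0.2, -0.0]
grip_width: 0.0382
```

```bash
python3 go.py 490 -250 80 -90 474.7 -316.6 30 -103
```

```text
t 19.2 pos [621.1 -93.5  92.3] rpy [-89.4  -0.1 -88. ] w 38.2 F [ 0.9  0.2 -0. ] q [-0.21  0.55  1.39 -0.    1.19  1.33]
(np.float64(490.0), np.float64(-250.0), np.float64(80.0), np.float64(-90.0)) -> [ 15.18   1.14 -13.66] turn 0.035
(np.float64(474.7), np.float64(-316.6), np.float64(30.0), np.float64(-103.0)) -> [ 21.77   6.14 -15.46] turn 0.262
```

>>> jog_arm(
  targets=[
    [5, [15, 1, -13.6], 0.1],
    [5, [15, 1, -13.6], 0.2],
    [5, [15, 1, -13.6], 0.26],
    [5, [15, 1, -13.6], 0.26],
    [5, [15, 1, -13.6], 0.26],
    [5, [21.8, 6, -15.4], 0.26],
    [5, [21.8, 6, -15.4], 0.26],
    [5, [21.8, 6, -15.4], 0.26],
    [5, [21.8, 6, -15.4], 0.26],
  ],
  grip_force=15,
)

```text
time_s: 20.15
ee_pos: [0.4718, -0.3159, 0.0252]
eef_rot: [-1.572, 0.001, -1.797]
force: [-0.5, -0.1, 0.4]
grip_width: 0.0501
```

```bash
python3 go.py 475.2 -316.7 -14.5 -103
python3 - <<'E'
from meas import *
c=optics.camera('top');I=cv2.resize(c['img'][170:250,300:420],None,fx=6,fy=6,interpolation=cv2.INTER_CUBIC);cv2.imwrite('pics/crop10.png',I[:,:,::-1])
Z=pts(c)[...,2]; print('hub',blob(c,(Z>.028)&(Z<.05),(330,211),.036,12))
E
```

```text
t 20.1 pos [ 471.8 -315.9   25.2] rpy [ -90.     0.  -102.9] w 50.1 F [-0.5 -0.1  0.4] q [-0.65  0.52  1.62  0.    1.01  1.14]
(np.float64(475.2), np.float64(-316.7), np.float64(-14.5), np.float64(-103.0)) -> [0.01 3.97 0.35] turn 0.001
hub {'n': 34, 'cen': array([617.5, -91.1]), 'rc': array([617.8, -90.5]), 'sz': array([13.1, 11.1]), 'rt': 89.0, 'pca': np.float64(122.5), 'ext': array([-7.2,  6.8]), 'skew': np.float64(-0.08)}
```

View pics/crop10.png

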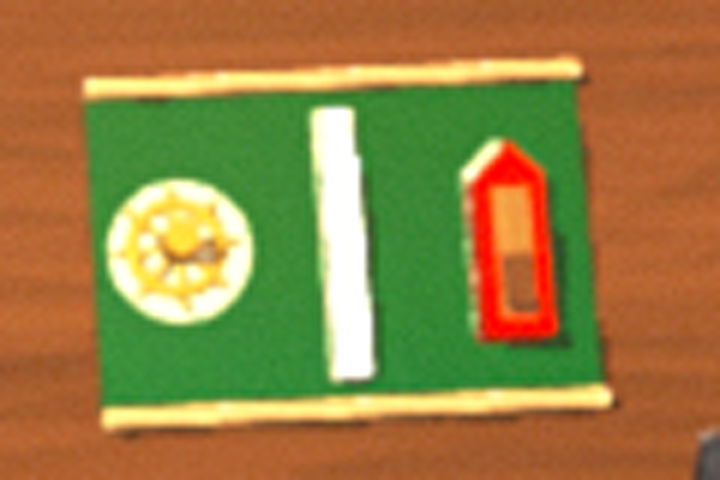

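The wheel is centred on its disc, disc centre crop (180,252). The mast covers its strip. The red hull is about 2 mm short at the bow, which is acceptable. Now the white hull.

>>> jog_arm(
  targets=[
    [5, [0, 0, 0.35], 0],
    [5, [0, 2.5, 0.35], 0],
    [5, [0, 3.7, 0.35], 0],
    [5, [0, 4, 0.35], 0],
    [5, [0, 4, 0.35], 0],
    [1.5, [0, 4, 0.35], 0],
    [1.5, [0, 4, 0.35], 0],
    [1.5, [0, 4, 0.35], 0],
    [1.5, [0, 4, 0.35], 0],
    [1.5, [0, 4, 0.35], 0],
  ],
)

```text
time_s: 21.2
ee_pos: [0.4754, -0.3171, -0.014]
eef_rot: [-1.57, -0.0, -1.796]
force: [-0.8, 0.0, 3.9]
grip_width: 0.0237
```

```bash
python3 go.py  475.2 -316.7 80 -103 480 0 80 -99 624 209 80 -95.7
```

```text
t 21.2 pos [ 475.4 -317.1  -14. ] rpy [ -90.    -0.  -102.9] w 23.7 F [-0.8  0.   3.9] q [-0.65  0.58  1.62 -0.    0.94  1.14]
(np.float64(475.2), np.float64(-316.7), np.float64(80.0), np.float64(-103.0)) -> [-0.03 -9.4  -0.02] turn 0.002
(np.float64(480.0), np.float64(0.0), np.float64(80.0), np.float64(-99.0)) -> [-31.01  -9.41  -6.63] turn -0.068
(np.float64(624.0), np.float64(209.0), np.float64(80.0), np.float64(-95.7)) -> [-54.6   -9.41   2.74] turn -0.126
```

>>> jog_arm(
  targets=[
    [1.5, [0, -4.5, 0], 0],
    [1.5, [0, -9.4, 0], 0],
    [1.5, [-31, -9.4, -6.6], -0.07],
    [1.5, [-31, -9.4, -6.6], -0.07],
    [1.5, [-31, -9.4, -6.6], -0.07],
    [1.5, [-31, -9.4, -6.6], -0.07],
    [1.5, [-31, -9.4, -6.6], -0.07],
    [1.5, [-31, -9.4, -6.6], -0.07],
    [1.5, [-31, -9.4, -6.6], -0.07],
    [1.5, [-31, -9.4, -6.6], -0.07],
  ],
)

```text
time_s: 22.2
ee_pos: [0.48, 0.002, 0.0797]
eef_rot: [-1.571, 0.0, -1.723]
force: [-0.5, -0.5, -1.2]
grip_width: 0.0237
```

```bash
python3 go.py 623.9 209 80 -95.7
```

```text
t 22.2 pos [480.    2.   79.7] rpy [-90.    0.  -98.7] w 23.7 F [-0.5 -0.5 -1.2] q [-0.07  0.27  1.83  0.    1.05  1.65]
(np.float64(623.9), np.float64(209.0), np.float64(80.0), np.float64(-95.7)) -> [-22.64  -0.03  11.1 ] turn -0.052
```

>>> jog_arm(
  targets=[
    [1.5, [-22.6, 0, 11.1], -0.05],
    [1.5, [-22.6, 0, 11.1], -0.05],
    [1.5, [-22.6, 0, 11.1], -0.05],
    [1.5, [-22.6, 0, 11.1], -0.05],
    [1.5, [-22.6, 0, 11.1], -0.05],
    [1.5, [-22.6, 0, 11.1], -0.05],
    [1.5, [-22.6, 0, 11.1], -0.05],
    [1.5, [-22.6, 5, 11.1], -0.05],
    [1.5, [-22.6, 7, 11.1], -0.05],
    [1.5, [-22.6, 7, 11.1], -0.05],
  ],
)

```text
time_s: 23.2
ee_pos: [0.6228, 0.2036, 0.0067]
eef_rot: [-1.576, -0.002, -1.678]
force: [0.1, 0.3, 0.1]
grip_width: 0.0236
```

>>> jog_arm(
  targets=[
    [1.5, [0, 0, 0], 0],
    [1.5, [0, 0, 0], 0],
  ],
)

```text
time_s: 23.4
ee_pos: [0.6257, 0.2056, 0.0118]
eef_rot: [-1.568, 0.001, -1.677]
force: [0.2, -0.4, -0.2]
grip_width: 0.0235
```

```bash
python3 go.py 623.9 209 -6.5 -95.7
```

```text
t 23.4 pos [625.7 205.6  11.8] rpy [-89.8   0.1 -96.1] w 23.5 F [ 0.2 -0.4 -0.2] q [ 0.26  0.71  1.33 -0.    1.1   1.94]
(np.float64(623.9), np.float64(209.0), np.float64(-6.5), np.float64(-95.7)) -> [-0.32  1.83 -0.22] turn -0.007
```

>>> jog_arm(
  targets=[
    [1.5, [-0.3, 0, -0.2], -0.007],
    [1.5, [-0.3, 1, -0.2], -0.007],
    [1.5, [-0.3, 1.4, -0.2], -0.007],
    [1.5, [-0.3, 1.4, -0.2], -0.007],
    [1.5, [-0.3, 1.4, -0.2], -0.007],
  ],
)

```text
time_s: 23.9
ee_pos: [0.6229, 0.2093, -0.0046]
eef_rot: [-1.571, -0.0, -1.669]
force: [-0.7, -0.0, -0.5]
grip_width: 0.0238
```

```bash
python3 go.py 623.9 209 -6.5 -95.7
```

```text
t 23.9 pos [622.9 209.3  -4.6] rpy [-90.   -0.  -95.6] w 23.8 F [-0.7 -0.  -0.5] q [ 0.27  0.73  1.34 -0.    1.07  1.94]
(np.float64(623.9), np.float64(209.0), np.float64(-6.5), np.float64(-95.7)) -> [0.02 0.19 0.1 ] turn 0.001
```

>>> jog_arm(
  targets=[
    [1.5, [0, 0.1, 0.1], 0],
    [1.5, [0, 0.18, 0.1], 0],
    [1.5, [0, 0.18, 0.1], 0],
    [3.6, [0, 0.18, 0.1], 0],
    [3.6, [0, 0.18, 0.1], 0],
    [3.6, [0, 0.18, 0.1], 0],
    [3.6, [0, -3, 0.1], 0],
    [4, [0, -7, 0.1], 0],
    [4, [0, -7, 0.1], 0],
    [4, [0, -7, 0.1], 0],
  ],
)

```text
time_s: 24.9
ee_pos: [0.6243, 0.2093, 0.0663]
eef_rot: [-1.569, 0.001, -1.669]
force: [0.2, -0.6, -1.9]
grip_width: 0.0399
```

```bash
python3 go.py 427.4 30.6 60 -57 427.4 30.6 -15 -57
```

```text
t 24.9 pos [624.3 209.3  66.3] rpy [-89.9   0.  -95.6] w 39.9 F [ 0.2 -0.6 -1.9] q [0.27 0.65 1.3  0.   1.19 1.94]
(np.float64(427.4), np.float64(30.6), np.float64(60.0), np.float64(-57.0)) -> [ 19.72   0.59 -17.84] turn -0.674
(np.float64(427.4), np.float64(30.6), np.float64(-15.0), np.float64(-57.0)) -> [ 19.72   8.09 -17.85] turn -0.674
```

Next is the cedar mast: centre (427.4, 30.6), axis 33°.

>>> jog_arm(
  targets=[
    [4, [5, 0, -4.5], -0.15],
    [4, [19.7, 0.6, -17.8], -0.67],
    [4, [19.7, 0.6, -17.8], -0.67],
    [4, [19.7, 0.6, -17.8], -0.67],
    [4, [19.7, 0.6, -17.8], -0.67],
    [4, [19.7, 0.6, -17.8], -0.67],
    [4, [19.7, 0.6, -17.8], -0.67],
    [4, [19.7, 0.6, -17.8], -0.67],
    [4, [19.7, 4, -17.8], -0.67],
    [4, [19.7, 4, -17.8], -0.67],
  ],
)

```text
time_s: 25.9
ee_pos: [0.4261, 0.0313, 0.0227]
eef_rot: [-1.575, 0.003, -0.998]
force: [-0.0, -0.5, -0.6]
grip_width: 0.04
```

>>> jog_arm(
  targets=[
    [4, [0, 0, 0], 0],
    [4, [0, 0, 0], 0],
  ],
)

```text
time_s: 26.1
ee_pos: [0.4283, 0.031, 0.0264]
eef_rot: [-1.57, -0.0, -0.998]
force: [-0.8, -0.4, -0.7]
grip_width: 0.0399
```

```bash
python3 go.py 427.4 30.6 -15 -57
python3 - <<'E'
from meas import *
c=optics.camera('top');I=cv2.resize(c['img'][165:255,160:290],None,fx=6,fy=6,interpolation=cv2.INTER_CUBIC);cv2.imwrite('pics/crop11.png',I[:,:,::-1])
Z=pts(c)[...,2]; print('hull',blob(c,(Z>.023)&(Z<.05),(195,211),.028,25))
E
```

```text
t 26.1 pos [428.3  31.   26.4] rpy [-90.   -0.  -57.2] w 39.9 F [-0.8 -0.4 -0.7] q [-0.01  0.25  2.    0.    0.89  0.99]
(np.float64(427.4), np.float64(30.6), np.float64(-15.0), np.float64(-57.0)) -> [-0.02  4.14 -0.1 ] turn -0.004
hull {'n': 329, 'cen': array([625.7, 210.3]), 'rc': array([628.5, 209.7]), 'sz': array([25.1, 71.1]), 'rt': 84.3, 'pca': np.float64(174.7), 'ext': array([-38.4,  32.8]), 'skew': np.float64(-0.05)}
```

View pics/crop11.png

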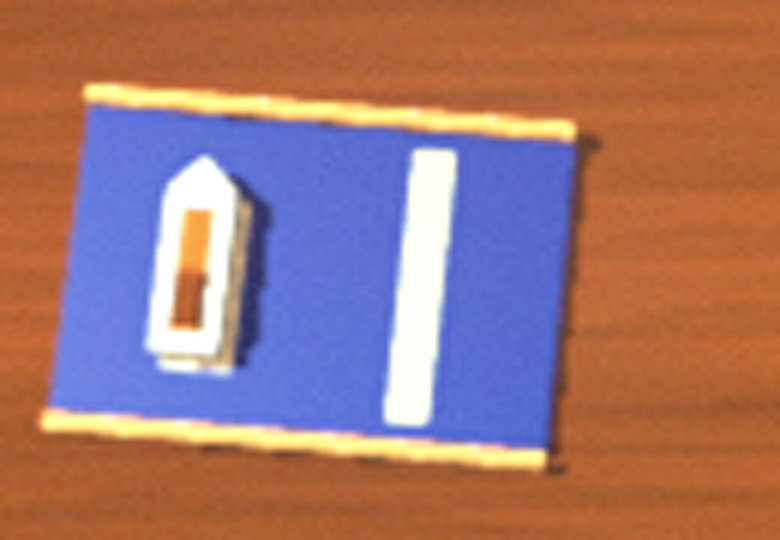

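The white hull sits on its outline within about 2–3 mm and is well aligned. For the cedar mast I'll drop the added bias.

>>> jog_arm(
  targets=[
    [4, [0, 2, -0.1], 0],
    [4, [0, 3.6, -0.1], 0],
    [4, [0, 4.1, -0.1], 0],
    [4, [0, 4.1, -0.1], 0],
    [4, [0, 4.1, -0.1], 0],
    [0.6, [0, 4.1, -0.1], 0],
    [0.6, [0, 4.1, -0.1], 0],
    [0.6, [0, 4.1, -0.1], 0],
    [0.6, [0, 4.1, -0.1], 0],
    [0.6, [0, 4.1, -0.1], 0],
  ],
)

```text
time_s: 27.15
ee_pos: [0.4268, 0.0301, -0.0152]
eef_rot: [-1.571, -0.0, -0.999]
force: [-0.3, -0.3, 2.7]
grip_width: 0.0118
```

```bash
python3 go.py  427.4 30.6 70 -57 618.6 128.5 70 -95.7
```

```text
t 27.1 pos [426.8  30.1 -15.2] rpy [-90.   -0.  -57.2] w 11.8 F [-0.3 -0.3  2.7] q [-0.02  0.34  2.02 -0.    0.78  0.98]
(np.float64(427.4), np.float64(30.6), np.float64(70.0), np.float64(-57.0)) -> [-0.01 -8.52  0.08] turn -0.004
(np.float64(618.6), np.float64(128.5), np.float64(70.0), np.float64(-95.7)) -> [ 2.1  -8.52 21.45] turn 0.671
```

>>> jog_arm(
  targets=[
    [0.6, [0, -4, 0], 0],
    [0.6, [0, -8.5, 0], 0],
    [0.6, [1, -8.5, 10], 0.3],
    [0.6, [2.1, -8.5, 21.4], 0.67],
    [0.6, [2.1, -8.5, 21.4], 0.67],
    [0.6, [2.1, -8.5, 21.4], 0.67],
    [0.6, [2.1, -8.5, 21.4], 0.67],
    [0.6, [2.1, -8.5, 21.4], 0.67],
    [0.6, [2.1, -8.5, 21.4], 0.67],
    [0.6, [2.1, -8.5, 21.4], 0.67],
  ],
)

```text
time_s: 28.15
ee_pos: [0.6173, 0.1277, 0.0697]
eef_rot: [-1.571, -0.0, -1.668]
force: [0.2, 0.3, 0.3]
grip_width: 0.0119
```

```bash
python3 go.py 618 128.5 -3 -95.7
```

```text
t 28.1 pos [617.3 127.7  69.7] rpy [-90.   -0.  -95.6] w 11.9 F [0.2 0.3 0.3] q [ 0.15  0.59  1.39 -0.    1.17  1.81]
(np.float64(618.0), np.float64(128.5), np.float64(-3.0), np.float64(-95.7)) -> [-0.09  7.27  0.07] turn 0.003
```

>>> jog_arm(
  targets=[
    [0.6, [-0.09, 3, 0.07], 0],
    [0.6, [-0.09, 6, 0.07], 0],
    [0.6, [-0.09, 7.2, 0.07], 0],
    [0.6, [-0.09, 7.2, 0.07], 0],
    [0.6, [-0.09, 7.2, 0.07], 0],
  ],
)

```text
time_s: 28.65
ee_pos: [0.6193, 0.129, -0.0009]
eef_rot: [-1.569, 0.0, -1.669]
force: [0.6, -0.5, -0.1]
grip_width: 0.0119
```

```bash
python3 go.py 618 128.5 -7 -95.7
```

```text
t 28.6 pos [619.3 129.   -0.9] rpy [-89.9   0.  -95.6] w 11.9 F [ 0.6 -0.5 -0.1] q [ 0.15  0.68  1.42 -0.    1.04  1.82]
(np.float64(618.0), np.float64(128.5), np.float64(-7.0), np.float64(-95.7)) -> [ 0.06  0.6  -0.13] turn 0.001
```

>>> jog_arm(
  targets=[
    [0.6, [0.05, 0.4, -0.13], 0],
    [0.6, [0.05, 0.65, -0.13], 0],
    [0.6, [0.05, 0.65, -0.13], 0],
    [2.6, [0.05, 0.65, -0.13], 0],
    [2.6, [0.05, 0.65, -0.13], 0],
    [2.6, [0.05, 0.65, -0.13], 0],
    [2.6, [0.05, -3, -0.13], 0],
    [4, [0, -8, -0.1], 0],
    [4, [0, -8, -0.1], 0],
    [4, [0, -8, -0.1], 0],
  ],
)

```text
time_s: 29.65
ee_pos: [0.6183, 0.1292, 0.0786]
eef_rot: [-1.569, 0.0, -1.669]
force: [-0.3, 0.4, -0.8]
grip_width: 0.0396
```

>>> jog_arm(
  targets=[
    [4, [10, -3, -22], 0],
    [4, [10, -3, -22], 0],
    [4, [10, -3, -22], 0],
    [4, [10, -3, -22], 0],
    [4, [10, -3, -22], 0],
    [4, [10, -3, -22], 0],
    [4, [10, -3, -22], 0],
    [4, [10, -3, -22], 0],
  ],
)

```text
time_s: 30.45
ee_pos: [0.3896, 0.0513, 0.1071]
eef_rot: [-1.572, -0.0, -1.669]
force: [0.7, 0.0, -0.2]
grip_width: 0.0402
```

```bash
python3 - <<'E'
from meas import *
c=optics.camera('top');hsv=cv2.cvtColor(c['img'],cv2.COLOR_RGB2HSV);H,S,V=[hsv[...,i].astype(int) for i in range(3)]
P=pts(c);Z=P[...,2]
for n,uv,r in[('red',(384,211),24),('white',(195,211),25)]: 
    print(n,blob(c,(Z>.023)&(Z<.05),uv,.028,r))
print('cedar',blob(c,(H>15)&(H<32)&(S>110)&(Z>.014),(231,211),.02,28))
print('wmast',blob(c,(S<60)&(V>150)&(Z>.0145),(357,211),.02,13), )
print('hub',blob(c,(Z>.028)&(Z<.05),(330,211),.036,12))
cv2.imwrite('pics/t12.png',cv2.resize(c['img'][160:260,160:420],None,fx=3,fy=3,interpolation=cv2.INTER_CUBIC)[:,:,::-1])
s=optics.camera('scene');cv2.imwrite('pics/s12.png',cv2.resize(s['img'][175:300,170:390],None,fx=3.6,fy=3.6,interpolation=cv2.INTER_CUBIC)[:,:,::-1])
E
python3 go.py
```

```text
red {'n': 332, 'cen': array([ 613.5, -212. ]), 'rc': array([ 616.3, -211.8]), 'sz': array([71.4, 24.9]), 'rt': 1.6, 'pca': np.float64(0.6), 'ext': array([-38.5,  32.9]), 'skew': np.float64(-0.07)}
white {'n': 336, 'cen': array([625.2, 210.1]), 'rc': array([628.1, 209.7]), 'sz': array([25.2, 71.9]), 'rt': 84.3, 'pca': np.float64(174.5), 'ext': array([-38.8,  33. ]), 'skew': np.float64(-0.05)}
cedar {'n': 197, 'cen': array([613.2, 129.1]), 'rc': array([616.2, 129. ]), 'sz': array([10.8, 97.2]), 'rt': 84.8, 'pca': np.float64(174.4), 'ext': array([-51.6,  45.6]), 'skew': np.float64(-0.07)}
wmast {'n': 144, 'cen': array([ 615.2, -152.7]), 'rc': array([ 615.6, -152.8]), 'sz': array([56.7, 12.1]), 'rt': 2.2, 'pca': np.float64(2.1), 'ext': array([-28.7,  28. ]), 'skew': np.float64(-0.02)}
hub {'n': 33, 'cen': array([617.6, -91.2]), 'rc': array([617.8, -90.5]), 'sz': array([13.1, 11.1]), 'rt': 89.0, 'pca': np.float64(122.2), 'ext': array([-7.2,  6.8]), 'skew': np.float64(-0.11)}
t 30.6 pos [389.5  51.4 107. ] rpy [-90.1  -0.  -95.6] w 40.2 F [ 0.1 -0.6 -0.7] q [ 0.04  0.04  2.02 -0.    1.08  1.71]
```

View pics/t12.png

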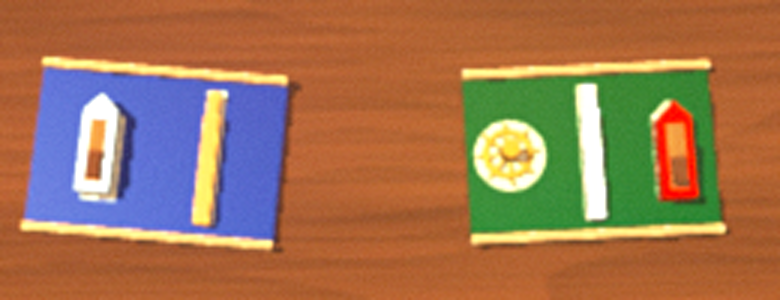

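View pics/s12.png

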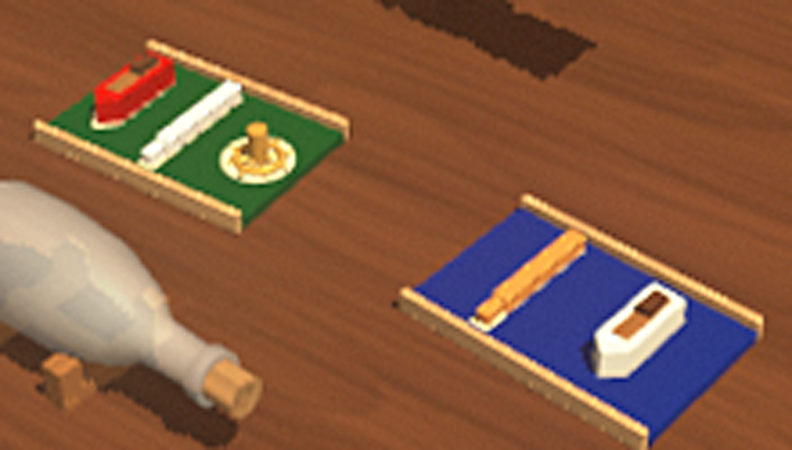

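All five parts are seated upright and square on their outlines, none more than about 3 mm off. The arm is clear, so I'm handing in.

```bash
python3 -c "
from station import ctrl
print(ctrl.hand_in())"
```

```text
the job is handed in; nothing more can be done
None
```

I placed all five parts in the order asked (red hull, white mast, wheel, white hull, cedar mast) and handed the job in at about 30.6 s, with the arm raised clear. I never went near the bottle, pliers or sea base, but I didn't re-measure their positions.

**Final positions (top camera):**

| Part | Offset from its outline | Angle |
|---|---|---|
| White hull | about +2.5 mm in x, +1.6 mm in y | within 1° |
| Red hull | about −2 mm in x, +1.5 mm in y | within 1° |
| Wheel | about +1 mm in x, up to 3 mm in y, hub up | – |
| Cedar mast | about −2 mm along, under 1 mm across | within 1° |
| White mast | about 1 mm across; lengthwise checked by eye only | within 1° |

- **Sideways error of the red hull:** the measurements disagreed. Depth gave +1.5 mm in y, while the cream sliver visible beside the hull suggested −1 to −2 mm. I left the hulls' 2–3 mm errors as they were.
- **Reported tool height:** it read about 35–40 mm lower than the cameras showed, so the first grasp closed harmlessly above the red hull. After that I set heights from the images and the contact force.

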